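Stow the fluorometer's filter carrier

TASK

The optics well of the bench fluorometer is about to be cleaned, so its filter carrier goes into storage: swing the dust cover aside on its pivot pin until the whole well is uncovered, and lift the carrier straight up off its two locating pins, out of the well, without cocking it. Keep it level, glass side up, all the way, and slide it flat and fully home into the empty one of the two storage sleeves (not the one with the spare carrier in it). Leave the cover open, and leave the spare carrier, tip box, measuring cylinder and tube rack where they stand.

Things in the scene. Friction and masses are not known exactly. Their poses are not given: they have to be found in the camera images.
- reader: The bench fluorometer, a fixed low white box 220 (x) x 264 (y) x 110 mm high, display on its front (-x) face; yaw varies. Origin: centre of its underside; z up. Its flat top (deck) is at 110 mm, with a well in it (point well) under the dust cover. A small black cap (44 mm wide, 14 mm high) is fixed to the deck at (82, 102) mm.
- well (a point): Centre of the well's mouth, level with the deck, at (0, -70, 110) mm on the reader, with the reader's axes. The well is 132 mm long (x), 68 mm wide (y), 47 mm deep. Two upright locating pins, 8 mm thick and 18 mm tall, stand on its floor at (+48, +17) and (-48, -17) mm from its centre.
- cover (a joint): The dust cover's angle about its vertical pin, rad: 0 = closed over the well, growing counter-clockwise seen from above (towards the reader's +y side); stop at 1.75. From 1.4 on, the well is wholly uncovered. It starts closed or partly ajar (up to 0.5), stays where it is left, and takes 1 to 2 N at the knob to move.
- cover_pin (a point): A point on the vertical axis of the cover's single pin, at half the cover's thickness; on the reader at (-80, -24, 114.5) mm. The cover is a flat aluminium plate 148 x 84 x 5 mm. From this point, in axes that turn with the cover (the reader's axes when closed), it spans x 6 to 154, y -88 to -4 mm; its top is 2.5 mm above this point.
- cover_knob (a point): Middle of the black knob near the cover's free end, an upright cylinder 20 mm in diameter and 26 mm tall, one piece with the cover. This point is 13 mm above the cover's top face, at (138, -46) mm from the pin in the cover's turning axes, 145 mm from the pin.
- carrier_mid (a point): The loose filter carrier: a grey plate 120 (x) x 56 (y) x 12 mm with two flush glasses and, on the middle of its top, an upright handle block 12 (x) x 46 (y) x 26 mm tall; 38 mm over all, 0.2 to 0.35 kg. This point: centre, 19 mm above the underside, 7 above the plate's top. x along its length, z up. In the well: on its floor, 6 mm play all round, 10 mm holes over the pins.
- sleeve_empty: Empty storage sleeve, a fixed low grey box open only at its front (-x), 84 (x) x 74 (y) x 73 mm. Origin: centre of underside; x runs from the mouth (x -42 mm) to the inner back wall (x +38). Inside 80 deep, 68 wide, 44 mm high; floor 26 mm above the bench, roof 3 mm. A carrier fully home has its nose on the back wall and its centre at x -22. May be left or right of the other; yaw varies.
- mouth (a point): Middle of the floor's front edge at the mouth of the empty sleeve, with the sleeve's axes. The roof is too low for a hand over the carrier's handle, so a carrier held by its handle cannot go in; a carrier fully home sticks out of the mouth by its last 40 mm, where it can be held across its 56 mm width. The carrier goes in either end first.
- sleeve_full: The other sleeve, exactly alike (same origin and axes), fixed, with the spare carrier fully home in it.
- spare_mid (a point): Centre, half-way up, of the spare carrier, loose, identical to the carrier, lying in sleeve_full; to be left alone.
- mat: A flat black rubber mat fixed to the bench in front of the sleeves, 150 (x) x 220 (y) x 2 mm: clear space where things may be put down. Origin: centre of its underside.
- tip_box: A closed pipette-tip box, blue with a white lid, 122 (x) x 84 (y) x 100 mm high, loose, between the reader's front and the mat. Origin: centre of its underside.
- cylinder: A white plastic measuring cylinder, 235 mm tall, stem 31 mm and rim 42 mm in diameter on a round foot 68 mm wide, loose and easily tipped, between reader and sleeves. Origin: centre of its underside.
- tube_rack: A green tube rack, 170 (x) x 90 (y) x 45 mm high, with three capped tubes up to 113 mm high, loose, right of the mat. Origin: centre of its underside.

How it is judged:
On the way, in this order (a step that is already met when the one before it is completed fails the run):
1. the dust cover is swung aside so far that the whole well is uncovered (value of joint cover above 1.4 rad and distance of carrier_mid from where it was at the start of the episode below 0.01 m), for 0.2 s.
2. the carrier is lifted straight up off its pins, still in line with the well (z of carrier_mid in the frame of reader above 0.112 m and horizontal distance between carrier_mid and well below 0.015 m and angle between carrier_mid's own z axis and vertical below 0.2 rad), for 0.05 s.
At the end, for the whole second after the job is handed in: The cover is left open by 1.4 rad or more; the carrier lies flat (within 0.06 rad), glass side up, released and at rest on the floor of the empty sleeve, lengthwise, its nose within 7 mm of the back wall (value of joint cover above 1.4 rad and x of carrier_mid in the frame of sleeve_empty between -0.029 and -0.018 m and y of carrier_mid in the frame of sleeve_empty between -0.01 and 0.01 m and z of carrier_mid in the frame of sleeve_empty between 0.041 and 0.049 m and angle between carrier_mid's own z axis and vertical below 0.06 rad and angle between the x axis of carrier_mid and the x axis of sleeve_empty, either way round below 0.2 rad and linear speed of carrier below 0.01 m/s); the robot touches nothing.
It fails at once if the carrier is cocked (more than 0.14 rad) while still on its pins (angle between carrier_mid's own z axis and vertical above 0.14 rad and horizontal distance between carrier_mid and well below 0.03 m and z of carrier_mid in the frame of reader below 0.1 m).
It fails at once if the carrier is tipped more than 0.4 rad from level (angle between carrier_mid's own z axis and vertical above 0.4 rad).
It fails at once if the spare carrier is moved by more than 12 mm (distance of spare_mid from where it was at the start of the episode above 0.012 m).
It fails at once if the tip box, measuring cylinder or tube rack is moved by more than 20 mm or tipped (distance of any of tip_box, cylinder, tube_rack from where it was at the start of the episode above 0.02 m or angle between any of tip_box, cylinder, tube_rack's own z axis and vertical above 0.3 rad).
It also fails if it takes over 67 s, if anything falls off the work surface, if the arm or the gripper's body presses on something with over 40 N, if the wrist force passes 120 N, or if a joint passes its speed limit or range.

ROBOT

A 6-joint arm with a two-finger parallel gripper is mounted at the origin on the work surface. World frame = base frame: x ahead of the robot, y to its left, z up, the work surface at z = 0. Lengths are in m, angles in rad, forces in N, time in s.
With the tool pointing down it reaches from about 0.35 to 0.85 m from the base axis. Payload 8.1 kg.
Tool frame: the origin (TCP) lies midway between the tips of the shut fingers; the grasp point (between the pads) lies grasp_offset behind it (grasp_offset is the distance from the TCP to the grasp point, in m); z points along the fingers, y is the line along which they close (so a half turn about z gives the same grasp; the last joint's range is limited). The gripper opens to 93 mm and grips with 3 to 60 N. Pads are 15 mm wide; open, the fingers measure 128 mm over their backs; the gripper's body (75 mm by 188 mm) begins 65 mm behind the grasp point.
Start: joints at [-1.378, 0.13, 1.488, -0, 1.523, -0.085], TCP at [0.165, -0.577, 0.219] pointing down, gripper open.
Joint ranges: [-2.96, 2.96], [-0.89, 2.26], [0.02, 2.5], [-1.34, 4.48], [0, 2.73], [-2.66, 2.66]. Speed limits (rad/s): [2.39, 2.39, 2.79, 3.14, 3.14, 3.14].

INTERFACE

Orientations are given as [roll, pitch, yaw] about the fixed x, y, z axes, in that order (R = Rz(yaw) Ry(pitch) Rx(roll)).
In Python, from plant import * gives the robot as it stands.
- The arm moves only by the shell command python3 -m pendant 'ROWS' [FORCE]. ROWS is a JSON object of lists of equal length, an entry for each row: "claw": the opening, from 0 (shut) to 1 (fully open); "translation": the shift along the tool's x, y, z in cm, a list of three; "twist": the turn, a rotation vector about the tool's x, y, z in degrees, a list of three. In form: {"claw": [claw, ...], "translation": [[x, y, z], ...], "twist": [[rx, ry, rz], ...]}. A call has 1 to 8 rows; each row shifts and turns the commanded pose from where the row before left it, along the tool's axes as they then stand; what a row does not reach is not made up. A row lasts 1/8 s, in which the tool goes at most 62.5 mm and 10.7 degrees, less where a joint would pass 70% of its speed; a pose out of reach is approached as far as the arm can. A call with a gripper value outside its range is refused whole. The fingers move at their own pace and stop on an object; FORCE is the grip in N (left out, the last holds). Time passes only in rows, so rows that do not move let the fingers close. It gives the time, the measured TCP pose, the force, the opening and the grip force at its end, in the units of the state.
- sense(): the state, without advancing time (a new reading comes with each control period).
- capture(name): name is "scene" or "top" or "wrist"; returns a dict with "frame" (420x560x3 uint8, red, green, blue), "vertical_fov" (degrees; the focal length in pixels is half the picture's height over the tangent of half this angle, whatever the lens; pixels are square), "cx", "cy" (the principal point, pixels), "distortion" ([k1, k2, p1, p2, k3] as OpenCV has them; the pictures are not rectified), "position" and "attitude" of the camera in the world. Camera axes: x right, y down, z forward; pixel columns grow to the right and rows downward; lengths in m; the calibration is good to about 2 mm. A picture is of the moment at which its call begins. There is no depth.
- close_job(): hands the job in; it is judged then, once.
Trained networks look in a picture, given as the dict that the camera call returned (one of the last four; its "shot" number tells which), for a name from the list of things; names that differ only in an ending like _2 or _b are one class to them, and where a whole thing is asked for, a point or a joint stands for the part that bears it (a point fixed in the world has none). Each returns a list of dicts, best first, with "p" (0 to 1); they miss things now and then, are a little off and sometimes report something else, mostly with a low value. They report only what shows in the picture. A call takes as long as a camera call.
- boxes_of(name, picture): "uv" ([column, row] in pixels, amid what is visible of it).
- masks_of(name, picture): "mask" (420x560 bool, what is visible of it) and "uv" ([column, row] in pixels, amid what is visible of it).
The state is a dict: "t": time; "joints": joint angles; "joint_velocities": joint speeds; "joint_efforts": joint torques, N m; "tool_pos": TCP position; "tool_rot": TCP orientation; "ft_force": force on the tool from outside, world axes, zero at the start; "torque": the same for the moment, N m; "gripper_width": opening from 0.0 (shut) to 1.0 (fully open); "finger_force": force on a finger pad.
Only numpy, scipy, OpenCV 4.12 (cv2) and the standard library are available. Lean on these libraries where they do the work, as an engineer would, in place of code of your own. Each camera call takes 0.05 s, during which the arm holds its last target. There are 200 camera calls.

## Working session

There is one attempt and no reset: what is moved stays moved. The work goes in short steps, Python scripts to look and compute and a shell command to move; the robot and the scene stay as the last step left them, time stands still between calls to the robot, and variables do not carry over. Pictures are saved under pics/ and viewed, at most 10 in all, crops included, and the job is handed in when it is done.

```bash
ls; mkdir -p pics
cat > h.py <<'E'
from plant import *
import numpy as np, cv2
from scipy.spatial.transform import Rotation as R
def K(p):
    f=210/np.tan(np.radians(p["vertical_fov"])/2)
    return np.array([[f,0,p["cx"]],[0,f,p["cy"]],[0,0,1.]])
def camR(p):
    a=np.array(p["attitude"],float)
    if a.shape==(3,3): return a
    return R.from_euler('xyz',a).as_matrix() if a.size==3 else R.from_quat(a).as_matrix()
def ray(p,uv):
    n=cv2.undistortPoints(np.array(uv,float).reshape(-1,1,2),K(p),np.array(p["distortion"],float)).reshape(-1,2)
    return np.c_[n,np.ones(len(n))]@camR(p).T
def at_z(p,uv,z):
    d=ray(p,uv);o=np.array(p["position"],float)
    return o+d*((z-o[2])/d[:,2])[:,None]
def proj(p,X):
    Rm=camR(p);o=np.array(p["position"],float)
    c=(np.array(X,float).reshape(-1,3)-o)@Rm
    return cv2.projectPoints(c,np.zeros(3),np.zeros(3),K(p),np.array(p["distortion"],float))[0].reshape(-1,2)
def save(p,n,crop=None,s=1):
    im=p["frame"][:,:,::-1]
    if crop: im=im[crop[1]:crop[3],crop[0]:crop[2]]
    cv2.imwrite("pics/"+n,cv2.resize(im,None,fx=s,fy=s,interpolation=cv2.INTER_CUBIC))
E
python3 - <<'E'
from h import *
s=sense();print({k:np.round(v,3) if not isinstance(v,dict) else v for k,v in s.items()})
import plant; print([n for n in dir(plant) if 'off' in n], getattr(plant,'grasp_offset',None))
im=[]
for c in("top","scene"):
    p=capture(c);im.append(p["frame"]);print(c,p["position"],p["attitude"],p["vertical_fov"])
    for n in["reader","cover_knob","cover","carrier_mid","sleeve_empty","sleeve_full","spare_mid","mat","tip_box","cylinder","tube_rack"]:
        r=masks_of(n,p)
        print(n,[(np.round(q["uv"]).tolist(),round(q["p"],2),int(q["mask"].sum()),[np.round(v,1).tolist() for v in cv2.minAreaRect(np.argwhere(q["mask"])[:,::-1].astype(np.float32))[:2]]) for q in r[:2]])
    save(p,c+"0.png",s=1.4)
E
```

```text
pics
{'t': np.float64(0.0), 'joints': array([-1.378,  0.131,  1.489, -0.   ,  1.523, -0.085]), 'joint_velocities': array([ 0.002,  0.001,  0.001, -0.   ,  0.001, -0.001]), 'joint_efforts': array([-1.0000e-03, -5.5985e+01, -4.9176e+01,  7.7000e-02,  3.6000e-02,
       -0.0000e+00]), 'tool_pos': array([ 0.164, -0.576,  0.218]), 'tool_rot': array([-3.14 , -0.   ,  0.278]), 'ft_force': array([-0.343, -0.218, -0.295]), 'torque': array([-0.003,  0.041, -0.015]), 'finger_force': np.float64(0.0), 'gripper_width': np.float64(1.001)}
['grasp_offset'] 0.0188
top [ 0.37032503 -0.09132504  1.25989287] [-3.01013322 -0.02522845 -1.56169347] 48.4631011993927
reader [([147.0, 200.0], 0.75, 9173, [[149.4, 199.7], [111.3, 89.8]])]
cover_knob [([157.0, 197.0], 0.82, 2125, [[155.2, 200.3], [66.3, 42.8]])]
cover [([157.0, 196.0], 0.71, 2074, [[155.6, 199.4], [65.1, 42.0]]), ([284.0, 179.0], 0.18, 943, [[284.0, 178.5], [33.0, 28.0]])]
carrier_mid [([183.0, 202.0], 0.57, 496, [[177.1, 206.4], [19.0, 46.4]])]
sleeve_empty [([284.0, 176.0], 0.59, 926, [[283.0, 178.0], [34.0, 28.0]])]
sleeve_full []
spare_mid 
[... 714 characters left out ...]
7.0, 21.0]])]
sleeve_empty [([278.0, 244.0], 0.9, 1261, [[277.1, 243.4], [42.5, 31.6]]), ([375.0, 204.0], 0.42, 378, [[373.0, 202.0], [35.0, 17.4]])]
sleeve_full [([214.0, 245.0], 0.6, 1439, [[213.0, 247.5], [43.0, 36.0]])]
spare_mid [([243.0, 206.0], 0.75, 3113, [[238.0, 204.2], [40.5, 82.1]]), ([217.0, 222.0], 0.6, 19, [[217.0, 224.0], [18.0, 0.0]])]
mat [([244.0, 206.0], 0.85, 3155, [[238.2, 204.5], [41.6, 82.5]]), ([407.0, 209.0], 0.63, 9317, [[409.1, 207.7], [115.3, 90.1]])]
tip_box [([300.0, 175.0], 0.89, 1083, [[306.5, 177.0], [54.0, 31.0]])]
cylinder [([312.0, 208.0], 0.81, 1225, [[313.0, 202.0], [80.0, 24.0]])]
tube_rack [([142.0, 215.0], 0.69, 2238, [[141.1, 212.3], [74.1, 35.9]])]
```

View pics/top0.png

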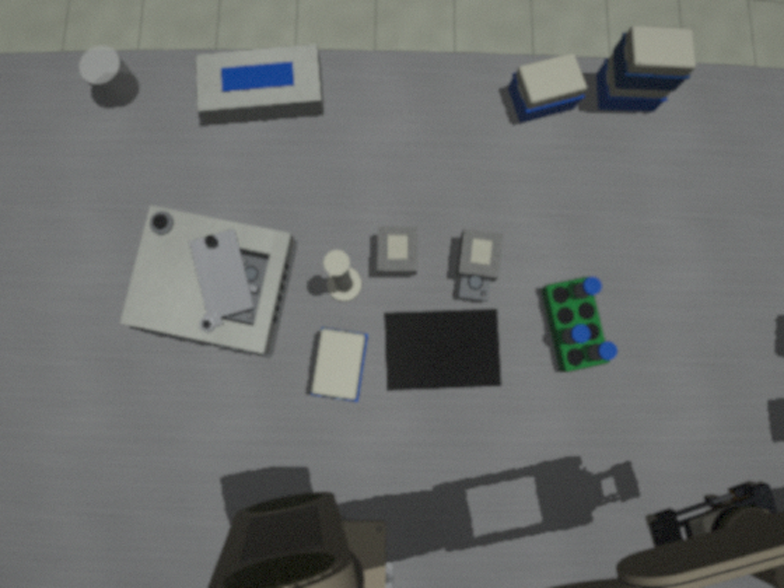

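View pics/scene0.png

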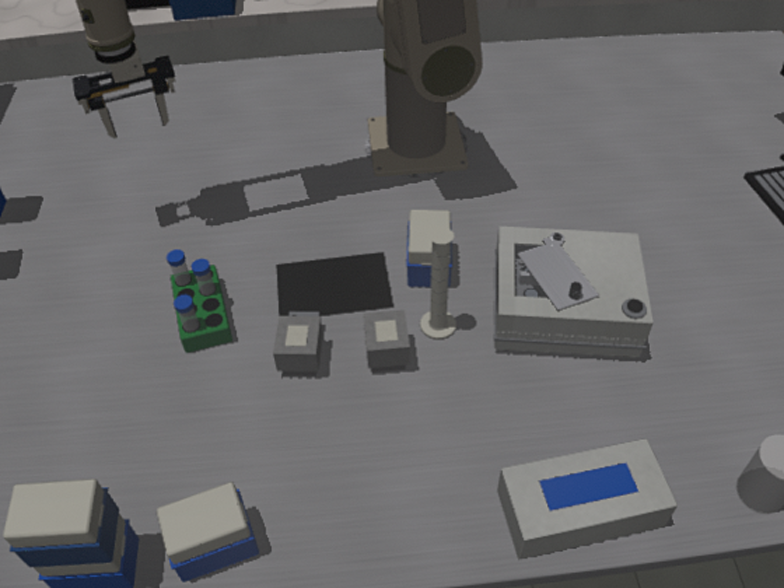

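The top view (pixels in the 1.4x picture) shows the reader at (207,280) with its cover ajar and the knob at (211,241). The empty sleeve is at (397,250), the full one at (480,253) with the spare sticking out. The mat is at (443,348), tip box (338,364), cylinder foot (343,285) and rack (578,323). The scene view agrees.

Run:
```python
from h import *
p=capture("top")
def P(uv,z): return at_z(p,np.array(uv)/1.4,z)
def show(n,uv,z):
    X=P(uv,z);print(n,X[:,:2].round(3).tolist(),'c',X.mean(0)[:2].round(4),'edges',np.linalg.norm(np.roll(X,-1,0)-X,axis=1).round(3)); return X
X=show("deck",[(151,207),(292,234),(267,353),(122,324)],.11)
e=(X[0]-X[3])+(X[1]-X[2]);print("reader yaw",np.arctan2(e[1],e[0]))
print("knob top",P([(211,240)],.1435+0.0)); print('pin',P([(207,324)],.12)); print('cap',P([(161,221)],.124))
X=show("sleeveE roof",[(378,228),(416,228),(416,270),(378,270)],.073)
X=show("sleeveF roof",[(463,230),(502,233),(498,278),(460,275)],.073)
X=show("mat",[(385,313),(497,309),(501,385),(387,389)],.002)
X=show("tipbox",[(320,328),(367,332),(358,399),(311,396)],.1)
print("cyl foot",P([(343,284)],.0),'rim',P([(336,263)],.235))
print("rack",P([(578,323)],.045))
```

```text
deck [[0.677, 0.326], [0.629, 0.066], [0.415, 0.103], [0.463, 0.365]] c [0.546  0.2149] edges [0.264 0.217 0.266 0.218]
reader yaw -0.17865214550525466
knob top [[0.60930174 0.20278204 0.1435    ]]
pin [[0.46413691 0.208994   0.12      ]]
cap [[0.6474248  0.30040476 0.124     ]]
sleeveE roof [[0.651, -0.089], [0.652, -0.159], [0.573, -0.16], [0.572, -0.09]] c [ 0.6118 -0.1243] edges [0.071 0.079 0.07  0.079]
sleeveF roof [[0.65, -0.247], [0.645, -0.321], [0.56, -0.312], [0.564, -0.241]] c [ 0.6047 -0.2802] edges [0.074 0.086 0.071 0.085]
mat [[0.5, -0.104], [0.51, -0.322], [0.363, -0.329], [0.354, -0.109]] c [ 0.4315 -0.2162] edges [0.218 0.147 0.22  0.146]
tipbox [[0.461, 0.012], [0.455, -0.071], [0.337, -0.057], [0.341, 0.025]] c [ 0.3987 -0.0228] edges [0.084 0.119 0.083 0.121]
cyl foot [[ 0.5555492  -0.02169242  0.        ]] rim [[ 0.55463144 -0.0228758   0.235     ]]
rack [[ 0.48008628 -0.4694393   0.045     ]]
```

```bash
python3 -m pendant '{"claw":[1,1,1,1,1,1,1,1],"translation":[[0,0,-4.5],[0,0,-4.5],[2.8,-5,0],[2.8,-5,0],[2.8,-5,0],[2.8,-5,0],[2.8,-5,0],[2.8,-5,0]],"twist":[[0,0,8],[0,0,8],[0,0,0],[0,0,0],[0,0,0],[0,0,0],[0,0,0],[0,0,0]]}' 20
```

```text
t: 2.25
tool_pos: [0.3336, -0.2756, 0.3089]
tool_rot: [3.141, -0.001, -0.002]
ft_force: [-0.1, -0.3, -0.3]
gripper_width: 1.002
finger_force: 0.0
```

```bash
python3 -m pendant '{"claw":[1,1,1,1,1,1,1,1],"translation":[[2.8,-5,0],[2.8,-5,0],[2.8,-5,0],[2.8,-5,0],[2.8,-5,0],[2.8,-5,0],[2.8,-5,0],[2.8,-5,0]],"twist":[[0,0,0],[0,0,0],[0,0,0],[0,0,0],[0,0,0],[0,0,0],[0,0,0],[0,0,0]]}'
```

```text
t: 3.25
tool_pos: [0.5583, 0.1243, 0.3088]
tool_rot: [3.142, -0.001, -0.001]
ft_force: [0.4, 0.3, 0.6]
gripper_width: 0.996
finger_force: 0.0
```

```bash
python3 -m pendant '{"claw":[0.6,0.6],"translation":[[1,-3.5,0],[0,0,0]],"twist":[[0,0,0],[0,0,0]]}'
python3 - <<'E'
from h import *
p=capture("wrist");save(p,"w1.png",s=1.4);print(p["position"])
for n in["cover_knob","cover","carrier_mid"]:
    for q in masks_of(n,p)[:2]: print(n,np.array(q["uv"])*1.4,round(q["p"],2),at_z(p,q["uv"],.143)[0].round(4))
print("pred knob",proj(p,[[.609,.203,.143]])*1.4,"pin",proj(p,[[.463,.206,.117]])*1.4)
E
```

```text
t: 3.5
tool_pos: [0.5676, 0.1598, 0.3079]
tool_rot: [-3.141, 0.001, 0.002]
ft_force: [0.1, -0.4, 0.7]
gripper_width: 0.837
finger_force: 0.0
[0.63587244 0.16085853 0.47403787]
cover_knob [358.68 280.14] 0.63 [0.5615 0.1898 0.143 ]
cover [356.86 276.08] 0.95 [0.5649 0.1913 0.143 ]
carrier_mid [421.26 262.08] 0.56 [0.5768 0.1385 0.143 ]
pred knob [[341.13735735 221.98280124]] pin [[345.91096546 375.43782051]]
```

View pics/w1.png

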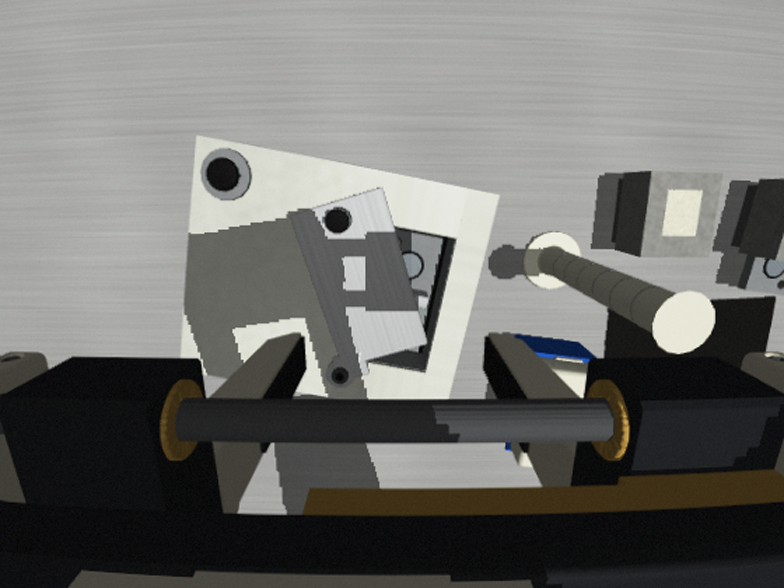

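The wrist picture shows the knob at (338,220) and the pin at (340,376), within 3 px of my prediction, and the carrier under the cover at (415,270). Going down on the knob.

```bash
python3 -m pendant '{"claw":[0.6,0.6,0.6,0.6,0.6,0,0,0],"translation":[[4.2,-4.4,0],[0,0,5],[0,0,5],[0,0,5],[0,0,3.3],[0,0,0],[0,0,0],[0,0,0]],"twist":[[0,0,0],[0,0,0],[0,0,0],[0,0,0],[0,0,0],[0,0,0],[0,0,0],[0,0,0]]}' 10
```

```text
t: 4.7
tool_pos: [0.6114, 0.2014, 0.1287]
tool_rot: [-3.141, -0.004, -0.002]
ft_force: [0.4, 0.0, -0.3]
gripper_width: 0.324
finger_force: 0.0
```

```bash
python3 -m pendant '{"claw":[0,0,0,0,0,0,0,0],"translation":[[0,0,0],[0,0,0],[0,0,0],[-0.08,-1.64,0],[-0.26,-1.62,0],[-0.44,-1.58,0],[-0.62,-1.52,0],[0,0,0]],"twist":[[0,0,0],[0,0,0],[0,0,0],[0,0,0],[0,0,0],[0,0,0],[0,0,0],[0,0,0]]}' 10
```

```text
t: 5.7
tool_pos: [0.5965, 0.267, 0.1274]
tool_rot: [-3.14, -0.003, 0.0]
ft_force: [1.8, 1.8, 6.0]
gripper_width: 0.211
finger_force: 10.0
```

```bash
python3 -m pendant '{"claw":[0,0,0,0,0,0,0,0],"translation":[[-0.79,-1.44,0],[-0.94,-1.34,0],[-1.09,-1.23,0],[-1.22,-1.10,0],[-1.34,-0.96,0],[-1.43,-0.80,0],[-0.8,-0.4,0],[0,0,0]],"twist":[[0,0,0],[0,0,0],[0,0,0],[0,0,0],[0,0,0],[0,0,0],[0,0,0],[0,0,0]]}' 10
```

```text
t: 6.7
tool_pos: [0.5187, 0.3391, 0.1263]
tool_rot: [-3.141, 0.0, 0.0]
ft_force: [-3.1, -3.7, 3.4]
gripper_width: 0.089
finger_force: 5.0
```

```bash
python3 -m pendant '{"claw":[0.6,0.6,0.6,0.6,0.6,0.6],"translation":[[0,0,0],[0,0,0],[0,0,0],[0,0,-6],[0,0,-6],[0,0,-6]],"twist":[[0,0,0],[0,0,0],[0,0,0],[0,0,0],[0,0,0],[0,0,0]]}'
python3 - <<'E'
from h import *
p=capture("wrist");save(p,"w2.png",s=1.4)
for n in["cover_knob","cover","carrier_mid"]:
    for q in masks_of(n,p)[:2]: print(n,np.array(q["uv"])*1.4,round(q["p"],2),at_z(p,q["uv"],.1)[0].round(4))
for c in(1.4,1.5,1.6):
    a=c-.501;print(c,proj(p,[[.463+.145*np.cos(a),.206+.145*np.sin(a),.143]])*1.4)
E
```

```text
t: 7.45
tool_pos: [0.5197, 0.3374, 0.3072]
tool_rot: [3.141, 0.0, -0.002]
ft_force: [1.3, 0.4, 0.4]
gripper_width: 0.599
finger_force: 0.0
cover_knob [459.06 262.22] 0.86 [0.5211 0.2782 0.1   ]
cover [461.16 256.76] 0.7 [0.5262 0.2764 0.1   ]
cover [773.22 173.18] 0.3 [ 0.6063 -0.0134  0.1   ]
carrier_mid [588.7  246.12] 0.59 [0.5365 0.1582 0.1   ]
1.4 [[417.30584052 232.08142559]]
1.5 [[406.66114845 246.73072551]]
1.6 [[397.68513463 262.09858716]]
```

View pics/w2.png

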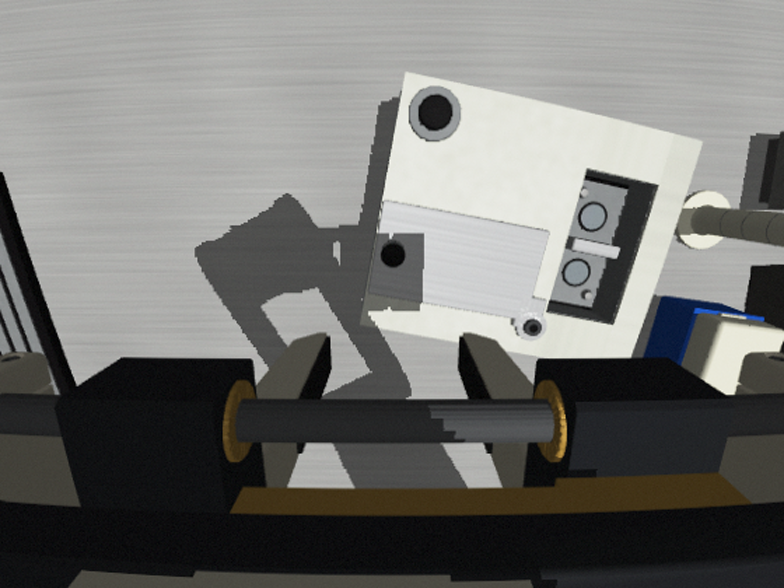

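The picture shows the cover swung aside with its knob at (392,254), about 1.57 rad. The well is fully open, with the carrier handle at (596,248).

```bash
python3 -m pendant '{"claw":[0.6,0.6,0.6,0.6],"translation":[[0.35,4.8,0],[0.35,4.8,0],[0.35,4.8,0],[0.35,4.8,0]],"twist":[[0,0,0],[0,0,0],[0,0,0],[0,0,0]]}'; python3 -m pendant '{"claw":[0.45,0.45,0.45,0.45,0.45,0.45,0.45,0.45],"translation":[[0,0,0],[0,0,0],[0,0,0],[0,0,0],[0,0,0],[0,0,0],[0,0,0],[0,0,0]],"twist":[[0,0,-10],[0,0,-10],[0,0,-10],[0,0,-10],[0,0,-10],[0,0,-10],[0,0,-10],[0,0,-10]]}'
python3 - <<'E'
from h import *
p=capture("wrist");save(p,"w3.png",s=1.4)
for n in["carrier_mid","reader"]:
    for q in masks_of(n,p)[:2]: print(n,np.array(q["uv"])*1.4,round(q["p"],2),at_z(p,q["uv"],.1)[0].round(4))
print(proj(p,[[.5336,.1461,.101]])*1.4)
np.save("w3.npy",p,allow_pickle=True)
E
```

```text
t: 8.15
tool_pos: [0.5325, 0.144, 0.303]
tool_rot: [3.141, 0.004, -0.001]
ft_force: [0.8, -0.5, 0.2]
gripper_width: 0.6
finger_force: 0.0
t: 9.15
tool_pos: [0.5326, 0.1455, 0.303]
tool_rot: [-3.138, 0.001, 1.4]
ft_force: [-0.5, 0.2, 0.2]
gripper_width: 0.449
finger_force: 0.0
carrier_mid [397.6  255.64] 0.85 [0.5356 0.1549 0.1   ]
reader [398.72 147.42] 0.58 [0.5521 0.247  0.1   ]
[[397.0716125  265.65810774]]
```

View pics/w3.png

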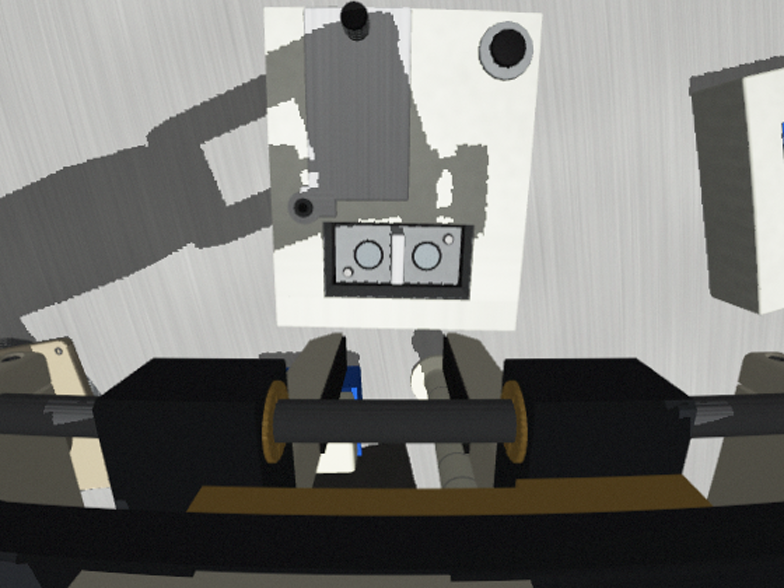

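Here the handle top is at (398,259) and the well mouth spans (323..473, 222..298), with the yaw aligned to within about 1 deg. I'll compare that with my model.

Run:
```python
from h import *
p=np.load("w3.npy",allow_pickle=True).item()
f=lambda uv,z:at_z(p,np.array(uv)/1.4,z)[:,:2].round(4).tolist()
print("well",f([(323,222),(474,224),(470,299),(325,297)],.11),np.mean(f([(323,222),(474,224),(470,299),(325,297)],.11),0))
print("deck",np.mean(f([(264,8),(542,13),(516,331),(278,325)],.11),0))
print("handle",f([(398,259)],.101),"plate",f([(398,256)],.075))
print(p["position"])
```

```text
well [[0.477, 0.1965], [0.6057, 0.1728], [0.5939, 0.1065], [0.4647, 0.1303]] [0.535325 0.151525]
deck [0.548525 0.219875]
handle [[0.5354, 0.152]] plate [[0.5353, 0.1505]]
[0.54401193 0.21454648 0.46909409]
```

```bash
python3 -m pendant '{"claw":[0.45,0.45,0.45,0.45,0.45,0.45],"translation":[[0.5,0.15,0],[0,0,6],[0,0,6],[0,0,6],[0,0,2.5],[0,0,1.7]],"twist":[[0,0,0],[0,0,0],[0,0,0],[0,0,0],[0,0,0],[0,0,0]]}' 10; python3 -m pendant '{"claw":[0,0,0,0,0,0],"translation":[[0,0,0],[0,0,0],[0,0,0],[0,0,0],[0,0,0],[0,0,0]],"twist":[[0,0,0],[0,0,0],[0,0,0],[0,0,0],[0,0,0],[0,0,0]]}' 40
```

```text
t: 10.05
tool_pos: [0.5349, 0.1505, 0.0816]
tool_rot: [-3.139, 0.001, 1.393]
ft_force: [0.1, 0.7, -0.2]
gripper_width: 0.453
finger_force: 0.0
t: 10.8
tool_pos: [0.5366, 0.1507, 0.0852]
tool_rot: [3.14, -0.001, 1.395]
ft_force: [-2.0, 0.5, 5.4]
gripper_width: 0.125
finger_force: 40.0
```

```bash
python3 -m pendant '{"claw":[0,0,0,0,0,0,0,0],"translation":[[0,0,-0.5],[0,0,-1],[0,0,-1],[0,0,-1],[0,0,-1],[0,0,-1],[0,0,-3],[0,0,-3]],"twist":[[0,0,0],[0,0,0],[0,0,0],[0,0,0],[0,0,0],[0,0,0],[0,0,0],[0,0,0]]}' 40
python3 - <<'E'
from h import *
p=capture("scene");save(p,"s2.png",crop=(330,130,490,270),s=4)
p=capture("top")
for n in["carrier_mid","cover"]:
    print(n,[(np.round(q["uv"]),q["p"]) for q in masks_of(n,p)[:2]])
E
```

```text
t: 11.8
tool_pos: [0.5356, 0.1503, 0.1996]
tool_rot: [-3.141, 0.0, 1.395]
ft_force: [-0.1, -0.9, -1.9]
gripper_width: 0.128
finger_force: 40.0
carrier_mid [(array([176., 199.]), 0.85)]
cover [(array([115., 208.]), 0.72)]
```

View pics/s2.png

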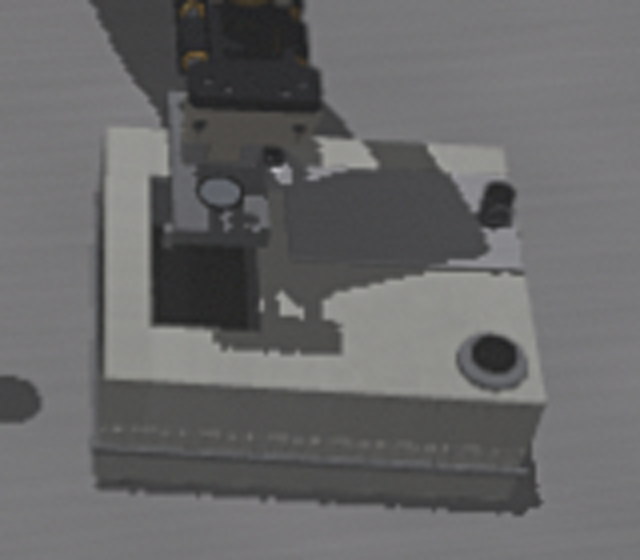

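The scene crop shows the carrier held level above the open well, with the cover open.

```bash
python3 -m pendant '{"claw":[0,0,0,0,0,0,0,0],"translation":[[0,0,-3],[0,-3,0],[0,-3.5,0],[0,-3.5,0],[0,-2.6,0],[-3,0,0],[-4,0,0],[-4,0,0]],"twist":[[0,0,-10],[0,0,0],[0,0,0],[0,0,0],[0,0,0],[0,0,0],[0,0,0],[0,0,0]]}' 40; python3 -m pendant '{"claw":[0,0,0,0,0,0,0],"translation":[[-5,0,0],[-5,0,0],[-5,0,0],[-5,0,0],[-4,1,0],[0,2,2],[0,0,2]],"twist":[[0,0,0],[0,0,0],[0,0,0],[0,0,0],[0,0,0],[0,0,0],[0,0,0]]}' 40
python3 - <<'E'
from h import *
p=capture("wrist");np.save("w4.npy",p,allow_pickle=True);save(p,"w4.png",s=1.4)
for n in["sleeve_empty","sleeve_full","mat","carrier_mid"]:
    for q in masks_of(n,p)[:2]: print(n,np.array(q["uv"])*1.4,round(q["p"],2))
E
```

```text
t: 13.0
tool_pos: [0.4086, 0.0397, 0.2266]
tool_rot: [-3.139, -0.0, 1.57]
ft_force: [1.3, -0.2, -2.7]
gripper_width: 0.127
finger_force: 40.0
t: 13.88
tool_pos: [0.4391, -0.1996, 0.1859]
tool_rot: [-3.139, -0.002, 1.568]
ft_force: [-0.5, 0.8, -2.9]
gripper_width: 0.127
finger_force: 40.0
sleeve_empty [639.8  174.72] 0.62
sleeve_full [614.18 357.28] 0.93
mat [381.92 213.08] 0.61
carrier_mid [391.72 318.08] 0.57
```

View pics/w4.png

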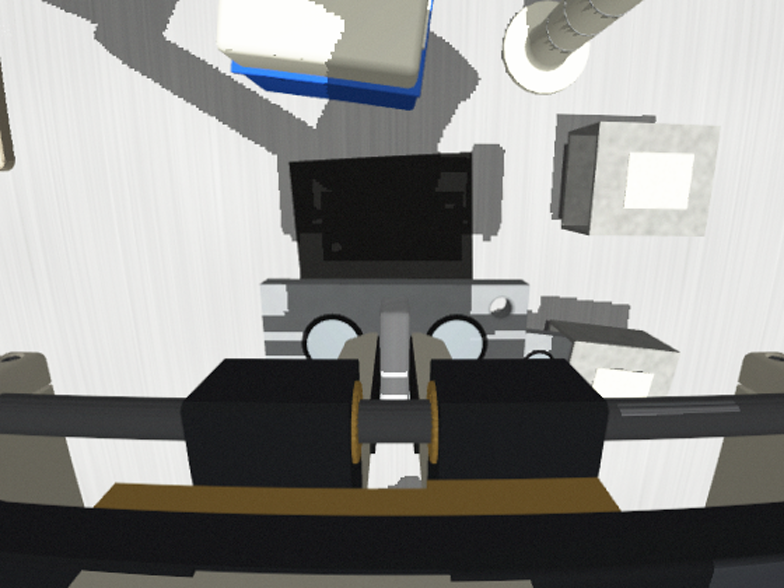

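The picture shows the carrier held level, parallel to the image rows, above the mat. The empty sleeve's roof is at (655,178), the cylinder's foot at (546,48) and the tip box at (325,45).

Run:
```python
from h import *
p=np.load("w4.npy",allow_pickle=True).item()
f=lambda uv,z:at_z(p,np.array(uv)/1.4,z)[:,:2].round(4)
X=f([(598,122),(720,126),(708,236),(588,234)],.073);print(X.tolist(),X.mean(0))
e=X[1]-X[0]+X[2]-X[3];print("yaw",np.arctan2(e[1],e[0]),np.linalg.norm(X[1]-X[0]),np.linalg.norm(X[2]-X[1]))
print("foot",f([(546,47)],.005),"foot bottom edge",f([(543,94)],.003))
print("tip lid near edge",f([(219,50),(420,80),(425,90)],.1), "carrier yaw edge",f([(262,281),(528,281)],.176))
```

```text
[[0.5702, -0.0867], [0.6548, -0.0865], [0.6582, -0.1599], [0.5708, -0.1594]] [ 0.6135   -0.123125]
yaw -0.0017441842778026363 0.08460023640628908 0.07347870439794103
foot [[ 0.5559 -0.0214]] foot bottom edge [[ 0.5563 -0.0556]]
tip lid near edge [[ 0.3389 -0.0519]
 [ 0.4529 -0.0695]
 [ 0.4558 -0.0748]] carrier yaw edge [[ 0.3798 -0.1693]
 [ 0.4973 -0.1693]]
```

```bash
python3 -m pendant '{"claw":[0,0,0,0,0,0,0,0],"translation":[[0,0,4],[0,0,4],[0,0,4],[0,0,2.5],[0,0,0.6],[0,0,0.3],[0,0,0.3],[0,0,0]],"twist":[[0,0,0],[0,0,0],[0,0,0],[0,0,0],[0,0,0],[0,0,0],[0,0,0],[0,0,0]]}' 40
```

```text
t: 15.12
tool_pos: [0.44, -0.1998, 0.0325]
tool_rot: [3.14, 0.001, 1.569]
ft_force: [-0.8, -0.4, -3.1]
gripper_width: 0.127
finger_force: 40.0
```

```bash
python3 -m pendant '{"claw":[0,0,0,0,0],"translation":[[0,0,0.4],[0,0,0.3],[0,0,0.2],[0,0,0],[0,0,0]],"twist":[[0,0,0],[0,0,0],[0,0,0],[0,0,0],[0,0,0]]}' 40
```

```text
t: 15.75
tool_pos: [0.4394, -0.1995, 0.0241]
tool_rot: [-3.141, -0.0, 1.57]
ft_force: [-7.7, 4.8, 15.9]
gripper_width: 0.123
finger_force: 40.0
```

```bash
python3 -m pendant '{"claw":[0.4,0.4,0.4,0.5,0.6,0.7,0.8,0.9],"translation":[[0,0,0],[0,0,0],[0,0,-3],[0,0,-5],[0,0,-3],[0,0,0],[0,0,0],[0,0,0]],"twist":[[0,0,0],[0,0,0],[0,0,0],[0,0,0],[0,0,10],[0,0,10],[0,0,10],[0,0,10]]}' 40;  python3 -m pendant '{"claw":[0.9,0.9,0.9,0.9,0.9,0.9,0.9,0.9],"translation":[[0,0,0],[0,0,0],[0,0,0],[0,0,0],[0,0,0],[-4.5,0,0],[0,0,0],[0,0,0]],"twist":[[0,0,10],[0,0,10],[0,0,10],[0,0,10],[0,0,10],[0,0,0],[0,10,0],[0,10,0]]}'
python3 - <<'E'
from h import *
p=capture("wrist");np.save("w5.npy",p,allow_pickle=True);save(p,"w5.png",s=1.4);s=sense();print(s["joints"].round(2))
E
```

```text
t: 16.75
tool_pos: [0.4395, -0.1995, 0.1326]
tool_rot: [3.141, -0.0, 0.866]
ft_force: [0.2, 0.2, -0.1]
gripper_width: 0.858
finger_force: 0.0
t: 17.75
tool_pos: [0.3952, -0.1997, 0.1333]
tool_rot: [3.139, -0.355, 0.0]
ft_force: [-0.6, -0.2, 0.6]
gripper_width: 0.901
finger_force: 0.0
[-0.81 -0.63  2.34  0.28  1.2   0.69]
```

View pics/w5.png

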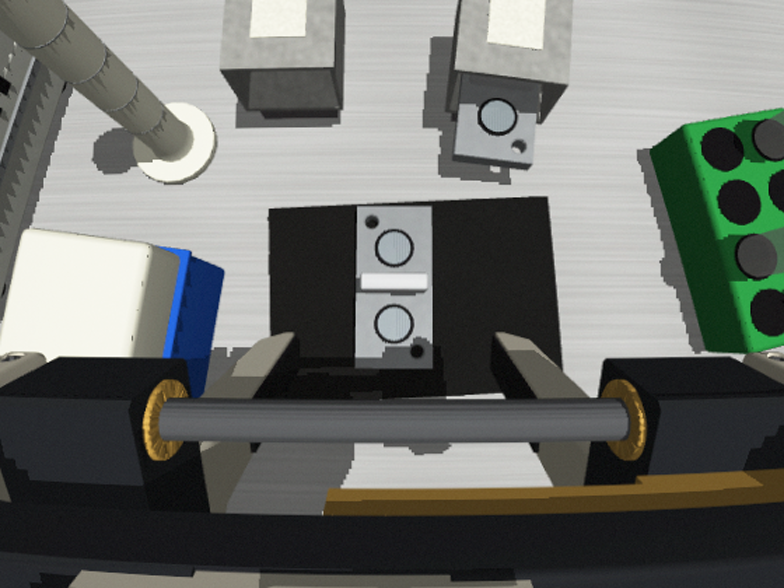

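The carrier lies flat on the mat at (394,288) and the fingers straddle its tail. Everything else looks undisturbed.

```bash
python3 -m pendant '{"claw":[0.9,0.9,0.9,0.9,0.9],"translation":[[-1.44,0,3.95],[-1.44,0,3.95],[-1.1,0,3.0],[-0.26,0,0.7],[0,0,0]],"twist":[[0,0,0],[0,0,0],[0,0,0],[0,0,0],[0,0,0]]}' 20
```

```text
t: 18.42
tool_pos: [0.3943, -0.1993, 0.0094]
tool_rot: [-3.141, -0.348, -0.002]
ft_force: [0.8, 0.3, 0.2]
gripper_width: 0.9
finger_force: 0.0
```

```bash
python3 -m pendant '{"claw":[0.9,0,0,0,0,0,0],"translation":[[-0.1,0,0.28],[0,0,0],[0,0,0],[0,0,0],[0,0,0],[0,0,0],[0,0,0]],"twist":[[0,0,0],[0,0,0],[0,0,0],[0,0,0],[0,0,0],[0,0,0],[0,0,0]]}' 60
```

```text
t: 19.3
tool_pos: [0.3944, -0.1996, 0.0065]
tool_rot: [3.141, -0.349, -0.001]
ft_force: [-1.8, 0.8, 5.3]
gripper_width: 0.593
finger_force: 60.0
```

```bash
python3 -m pendant '{"claw":[0,0,0,0],"translation":[[0.34,0,-0.94],[0.68,0,-1.88],[1.03,0,-2.82],[0,0,0]],"twist":[[0,0,0],[0,0,0],[0,0,0],[0,0,0]]}' 60
python3 - <<'E'
from h import *
p=capture("wrist");np.save("w6.npy",p,allow_pickle=True);save(p,"w6.png",crop=(130,0,430,300),s=2)
# plate-top corner prediction if no sag: underside = tcp-.0045
z=sense()["tool_pos"][2]-.0045+.012;x=sense()["tool_pos"][0]+.045
print(proj(p,[[x+.06,-.1715,z],[x+.06,-.2275,z],[x-.06,-.1715,z],[x-.06,-.2275,z]]).round(1).tolist())
print(((proj(p,[[x+.06,-.1715,z],[x+.06,-.2275,z],[x+.006,-.1765,z+.026],[x+.006,-.2225,z+.026]])-[130,0])*2).round(1).tolist())
E
```

```text
t: 19.8
tool_pos: [0.3955, -0.2007, 0.0686]
tool_rot: [3.138, -0.352, -0.0]
ft_force: [0.3, 0.1, -3.2]
gripper_width: 0.593
finger_force: 60.0
[[236.6, 83.2], [325.4, 83.4], [233.2, 277.4], [328.8, 277.4]]
[[213.3, 166.4], [390.7, 166.7], [213.5, 308.9], [390.9, 309.0]]
```

View pics/w6.png

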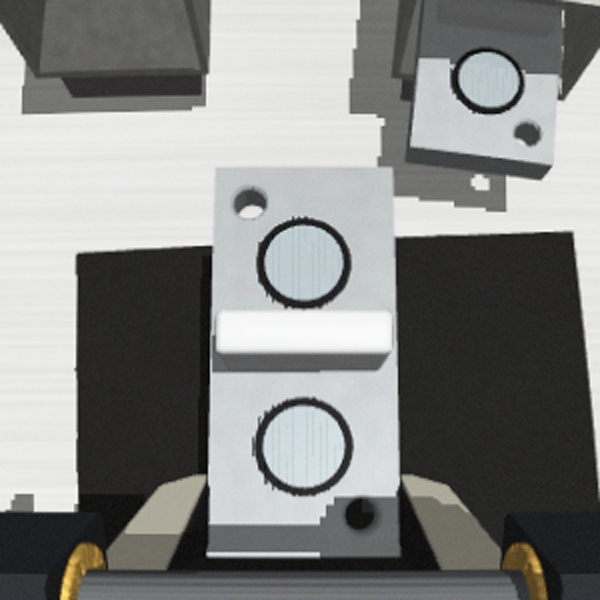

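The nose edge is at row 167 against 166.4 predicted, so the grip holds with no sag. Next I check body clearances for the insertion.

Run:
```python
from h import *
g=np.stack(np.meshgrid(np.linspace(-.0375,.0375,16),np.linspace(-.094,.094,40),-np.linspace(.084,.25,34)),-1).reshape(-1,3)
tb=np.array([[.461,.012],[.456,-.073],[.336,-.058],[.341,.025]],np.float32)
def clr(tcp,phi,th):
    Rm=R.from_euler('xyz',[np.pi,-th,phi]).as_matrix()
    X=g@Rm.T+tcp
    d=np.hypot(X[:,0]-.5557,X[:,1]+.0216)
    m=X[:,2]<.235;rim=(X[:,2]>.215)&m
    s=min((d[m]-.0155).min(),(d[rim]-.021).min() if rim.any() else 9)
    ins=[cv2.pointPolygonTest(tb,(float(a),float(b)),True)>-.004 for a,b in X[:,:2]]
    tz=X[ins,2].min()-.1 if any(ins) else 9
    return round(s*1e3,1),round(tz*1e3,1)
mx,my=.571,-.1235
for th in (15,20,25):
  for phi in (0,.1,.14):
    print(th,phi)
    for inn,up in((0,.018),(20,.018),(48,.018),(48,.004),(68,.003),(78,.003)):
        c=np.array([np.cos(phi),np.sin(phi)])
        nose=np.array([mx+inn/1e3,my-.003+inn/2e3*np.sin(phi)]); t=nose-.105*c
        print("   in",inn,"up",up,t.round(4),clr(np.r_[t,.026+.0045+up],phi,np.radians(th)))
```

```text
15 0
   in 0 up 0.018 [ 0.466  -0.1265] (np.float64(60.5), np.float64(19.9))
   in 20 up 0.018 [ 0.486  -0.1265] (np.float64(40.8), np.float64(19.9))
   in 48 up 0.018 [ 0.514  -0.1265] (np.float64(13.8), np.float64(19.9))
   in 48 up 0.004 [ 0.514  -0.1265] (np.float64(13.8), np.float64(5.9))
   in 68 up 0.003 [ 0.534  -0.1265] (np.float64(-2.4), np.float64(58.4))
   in 78 up 0.003 [ 0.544  -0.1265] (np.float64(-4.6), np.float64(97.3))
15 0.1
   in 0 up 0.018 [ 0.4665 -0.137 ] (np.float64(71.1), np.float64(19.9))
   in 20 up 0.018 [ 0.4865 -0.136 ] (np.float64(51.5), np.float64(19.9))
   in 48 up 0.018 [ 0.5145 -0.1346] (np.float64(24.9), np.float64(19.9))
   in 48 up 0.004 [ 0.5145 -0.1346] (np.float64(24.9), np.float64(5.9))
   in 68 up 0.003 [ 0.5345 -0.1336] (np.float64(8.0), np.float64(29.2))
   in 78 up 0.003 [ 0.5445 -0.1331] (np.float64(2.1), np.float64(68.1))
15 0.14
   in 0 up 0.018 [ 0.467  -0.1412] (np.float64(75.3), np.float64(19.9))
   in 20 up 0.018 [ 0.487  -0.1398] (np.float64(55.8), np.float64(19.9))
   in 48 up 0.018 [ 0.515  -0.1378] (np.float64(29.2), np.float64
[... 2170 characters left out ...]
346] (np.float64(40.1), np.float64(8.8))
   in 48 up 0.004 [ 0.5145 -0.1346] (np.float64(40.1), np.float64(-5.2))
   in 68 up 0.003 [ 0.5345 -0.1336] (np.float64(21.6), np.float64(-6.2))
   in 78 up 0.003 [ 0.5445 -0.1331] (np.float64(13.0), np.float64(7.5))
25 0.14
   in 0 up 0.018 [ 0.467  -0.1412] (np.float64(91.2), np.float64(8.8))
   in 20 up 0.018 [ 0.487  -0.1398] (np.float64(71.5), np.float64(8.8))
   in 48 up 0.018 [ 0.515  -0.1378] (np.float64(44.5), np.float64(8.8))
   in 48 up 0.004 [ 0.515  -0.1378] (np.float64(44.5), np.float64(-5.2))
   in 68 up 0.003 [ 0.535  -0.1364] (np.float64(26.1), np.float64(-6.2))
   in 78 up 0.003 [ 0.545  -0.1357] (np.float64(17.5), np.float64(-1.7))
```

```bash
python3 -m pendant '{"claw":[0,0,0,0,0,0],"translation":[[1.2,-1.5,0.44],[1.35,-1.75,0.5],[1.35,-1.75,0.5],[1.2,-1.6,0.44],[0,0,0],[0,0,0]],"twist":[[0,0,0],[0,0,0],[0,0,0],[0,0,0],[1.4,-2.5,-3.8],[0,0,0]]}' 60
```

```text
t: 20.6
tool_pos: [0.4481, -0.1328, 0.0643]
tool_rot: [-3.138, -0.303, 0.069]
ft_force: [0.8, -0.8, -2.6]
gripper_width: 0.595
finger_force: 60.0
```

```bash
python3 -m pendant '{"claw":[0,0,0,0,0,0],"translation":[[-0.6,0,1.9],[0,0,0],[1.95,0.14,0.61],[1.95,0.14,0.61],[1.95,0.14,0.61],[0,0,0]],"twist":[[0,0,0],[0,0,0],[0,0,0],[0,0,0],[0,0,0],[0,0,0]]}' 60
python3 - <<'E'
from h import *
p=capture("wrist");np.save("w7.npy",p,allow_pickle=True);save(p,"w7.png",s=1.4)
E
```

```text
t: 21.35
tool_pos: [0.5108, -0.1335, 0.0466]
tool_rot: [-3.14, -0.306, 0.068]
ft_force: [-0.1, -0.2, -4.2]
gripper_width: 0.594
finger_force: 60.0
```

View pics/w7.png

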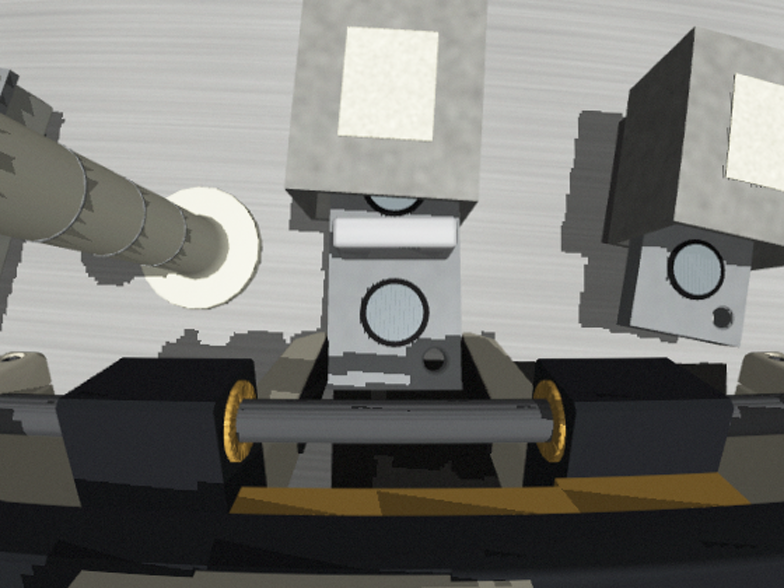

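The carrier's nose is inside the empty sleeve's mouth, the handle at (396,235) is just outside it, and the cylinder at (205,245) is clear. The carrier needs a few mm towards +y, so I check clearances for that.

Run:
```python
from h import *
g=np.stack(np.meshgrid(np.linspace(-.0375,.0375,16),np.linspace(-.094,.094,40),-np.linspace(.084,.25,34)),-1).reshape(-1,3)
tb=np.array([[.461,.012],[.456,-.073],[.336,-.058],[.341,.025]],np.float32)
def clr(tcp,phi,th):
    X=g@R.from_euler('xyz',[np.pi,-th,phi]).as_matrix().T+tcp
    d=np.hypot(X[:,0]-.5557,X[:,1]+.0216);m=X[:,2]<.235;rim=(X[:,2]>.215)&m
    s=min((d[m]-.0155).min(),(d[rim]-.021).min() if rim.any() else 9)
    ins=[cv2.pointPolygonTest(tb,(float(a),float(b)),True)>-.004 for a,b in X[:,:2]]
    return round(s*1e3,1),round((X[ins,2].min()-.1)*1e3,1) if any(ins) else 99
for x,y,z,phi,th in((.511,-.1295,.037,.068,.305),(.531,-.1285,.037,.068,.305),(.534,-.1285,.036,.068,.305),(.534,-.1285,.034,.068,.35),(.54,-.1285,.034,.068,.35)):
    print(x,y,phi,th,clr(np.array([x,y,z]),phi,th))
```

```text
0.511 -0.1295 0.068 0.305 (np.float64(27.2), np.float64(5.9))
0.531 -0.1285 0.068 0.305 (np.float64(8.5), np.float64(15.5))
0.534 -0.1285 0.068 0.305 (np.float64(6.0), np.float64(24.1))
0.534 -0.1285 0.068 0.35 (np.float64(9.6), np.float64(9.5))
0.54 -0.1285 0.068 0.35 (np.float64(4.7), np.float64(23.7))
```

```bash
python3 -m pendant '{"claw":[0,0,0,0],"translation":[[-0.13,-0.4,0.4],[-0.07,0,0.28],[-0.07,0,0.28],[0,0,0]],"twist":[[0,0,0],[0,0,0],[0,0,0],[0,0,0]]}' 60
```

```text
t: 21.9
tool_pos: [0.5099, -0.1293, 0.036]
tool_rot: [-3.14, -0.305, 0.068]
ft_force: [-0.6, 0.1, -3.2]
gripper_width: 0.594
finger_force: 60.0
```

```bash
python3 -m pendant '{"claw":[0,0,0,0,0],"translation":[[0.52,0.01,0.17],[0.52,0.01,0.17],[0.52,0.01,0.17],[0.52,0.01,0.17],[0,0,0]],"twist":[[0,0,0],[0,0,0],[0,0,0],[0,0,0],[0,0,0]]}' 60
```

```text
t: 22.52
tool_pos: [0.5325, -0.1282, 0.0361]
tool_rot: [-3.14, -0.306, 0.069]
ft_force: [0.1, -0.4, -2.5]
gripper_width: 0.594
finger_force: 60.0
```

```bash
python3 -m pendant '{"claw":[0,0,0,0],"translation":[[0.19,0.01,0.06],[-0.06,0,0.2],[-0.09,0,0.28],[0,0,0]],"twist":[[0,0,0],[0,1.2,0],[0,1.3,0],[0,0,0]]}' 60
```

```text
t: 23.02
tool_pos: [0.5336, -0.1281, 0.0307]
tool_rot: [-3.139, -0.35, 0.068]
ft_force: [0.3, 1.0, -0.5]
gripper_width: 0.592
finger_force: 60.0
```

```bash
python3 -m pendant '{"claw":[0.7,0.7,0.7,0.7,0.7,0.7],"translation":[[0,0,0],[0,0,0],[0,0,0],[0,0,-4],[0,0,-5],[0,0,-5]],"twist":[[0,0,0],[0,0,0],[0,0,0],[0,0,0],[0,0,0],[0,0,0]]}' 20
python3 - <<'E'
from h import *
p=capture("wrist");np.save("w8.npy",p,allow_pickle=True);save(p,"w8.png",s=1.4)
E
```

```text
t: 23.78
tool_pos: [0.4856, -0.1316, 0.1637]
tool_rot: [-3.14, -0.349, 0.069]
ft_force: [1.9, 0.0, 0.8]
gripper_width: 0.7
finger_force: 0.0
```

View pics/w8.png

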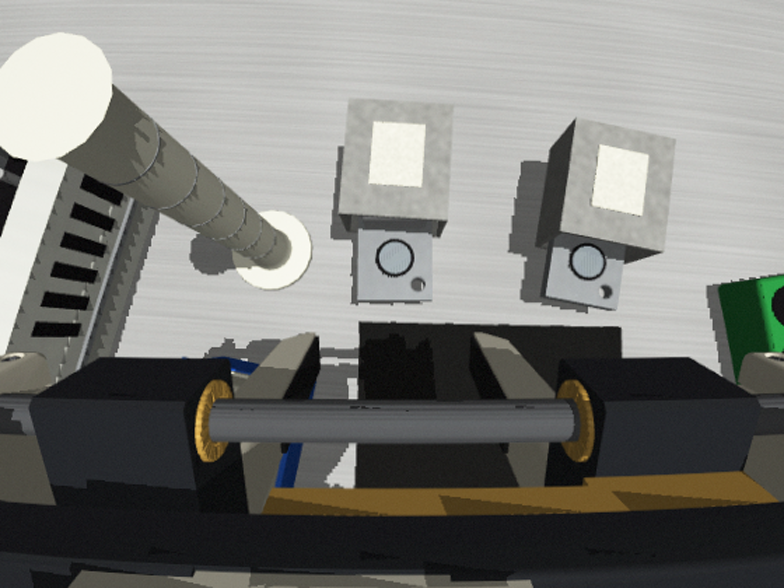

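The carrier rests in the empty sleeve with its tail sticking out, tail edge at (357..432, 301).

Run:
```python
from h import *
p=np.load("w8.npy",allow_pickle=True).item()
f=lambda uv,z:at_z(p,np.array(uv)/1.4,z)[:,:2].round(4).tolist()
print("tail",f([(357,301),(432,299)],.038),"roof front edge",f([(340,216),(447,221)],.073),"spare",f([(543,297),(618,310)],.038))
print(sense()["joints"].round(2))
```

```text
tail [[0.5147, -0.1006], [0.5201, -0.1563]] roof front edge [[0.5687, -0.0879], [0.5703, -0.1602]] spare [[0.5275, -0.2396], [0.5216, -0.2977]]
[-0.51 -0.46  2.14  0.21  1.16  0.93]
```

```bash
python3 -m pendant '{"claw":[0,0,0,0,0,0,0,0],"translation":[[0,0,0],[0,0,0],[0,0,0],[0,0,0],[0,0,0],[0,0,0],[0,0,0],[0,0,0]],"twist":[[0,-10,0],[0,-10,0],[0,0,-10],[0,0,-10],[0,0,-10],[0,0,-10],[0,0,-10],[0,0,-10]]}' 20; python3 -m pendant '{"claw":[0,0,0,0],"translation":[[0,0,0],[0,0,0],[0,0,0],[0,0,0]],"twist":[[0,0,-10],[0,0,-10],[0,0,-6],[0,0,0]]}' 20
```

```text
t: 24.82
tool_pos: [0.4864, -0.1317, 0.1624]
tool_rot: [-3.141, -0.002, 1.122]
ft_force: [0.9, -0.7, -0.6]
gripper_width: 0.002
finger_force: 0.0
t: 25.32
tool_pos: [0.4864, -0.1317, 0.1625]
tool_rot: [-3.142, -0.002, 1.569]
ft_force: [-0.2, -0.4, -0.7]
gripper_width: 0.003
finger_force: 0.0
```

```bash
python3 -m pendant '{"claw":[0,0,0,0,0,0],"translation":[[1.0,-1.6,0],[0,0,5],[0,0,5],[0,0,3],[0,0,1],[0,0,0]],"twist":[[0,0,0],[0,0,0],[0,0,0],[0,0,0],[0,0,0],[0,0,0]]}' 20; python3 -m pendant '{"claw":[0,0,0,0,0,0,0],"translation":[[0,1,0],[0,1,0],[0,0.5,0],[0,0.5,0],[0,0.5,0],[0,0.5,0],[0,0,0]],"twist":[[0,0,0],[0,0,0],[0,0,0],[0,0,0],[0,0,0],[0,0,0],[0,0,0]]}' 20
```

```text
t: 26.08
tool_pos: [0.4703, -0.1215, 0.0226]
tool_rot: [-3.141, -0.002, 1.569]
ft_force: [0.3, 0.1, 0.0]
gripper_width: 0.002
finger_force: 0.0
t: 26.95
tool_pos: [0.5106, -0.1215, 0.0224]
tool_rot: [3.142, -0.002, 1.57]
ft_force: [0.4, -0.9, -0.4]
gripper_width: 0.002
finger_force: 0.0
```

```bash
python3 -m pendant '{"claw":[0,0,0],"translation":[[0,0.3,0],[0,0.2,0],[0,0,0]],"twist":[[0,0,0],[0,0,0],[0,0,0]]}' 20;python3 - <<'E'
from h import *
p=capture("wrist");np.save("w9.npy",p,allow_pickle=True);save(p,"w9.png",s=1.4)
E
```

```text
t: 27.32
tool_pos: [0.5154, -0.1215, 0.0225]
tool_rot: [3.141, -0.002, 1.57]
ft_force: [-0.6, 0.7, 0.1]
gripper_width: 0.006
finger_force: 0.2
```

View pics/w9.png

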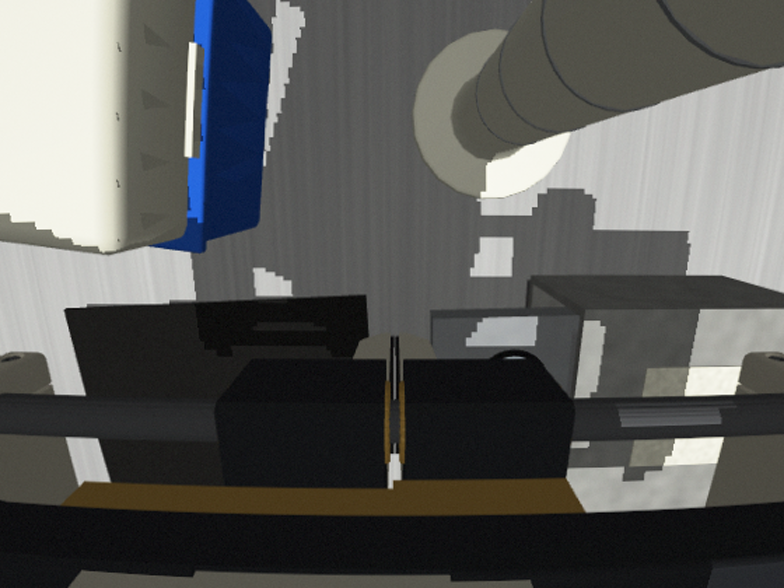

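I've now viewed 12 pictures and the limit was 10, so I'll view no more and go on with numbers only. This last one shows the carrier's tail edge at column 431, close to the shut fingers.

```bash
python3 - <<'E'
from h import *
p=np.load("w9.npy",allow_pickle=True).item()
print(at_z(p,np.array([(431,312),(578,311)])/1.4,.038)[:,:2].round(4))
E
python3 -m pendant '{"claw":[0,0,0,0],"translation":[[0,0.3,0],[0,0.3,0],[0,0,0],[0,0,0]],"twist":[[0,0,0],[0,0,0],[0,0,0],[0,0,0]]}' 20
```

```text
[[ 0.5287 -0.0977]
 [ 0.5858 -0.0973]]
t: 27.88
tool_pos: [0.5172, -0.1208, 0.0215]
tool_rot: [-3.133, -0.004, 1.57]
ft_force: [-19.7, 2.3, 13.4]
gripper_width: 0.008
finger_force: 10.3
```

```bash
python3 -m pendant '{"claw":[0,0,0,0,0,0,0,0],"translation":[[0,-0.6,0],[0,-2,0],[0,-2,0],[0,-2,-2],[0,0,-5],[0,0,-5],[0,0,-5],[-5,0,0]],"twist":[[0,0,0],[0,0,0],[0,0,0],[0,0,0],[0,0,0],[0,0,0],[0,0,0],[0,0,0]]}' 20
python3 - <<'E'
from h import *
p=capture("wrist");save(p,"w10.png")
for n,z in(("carrier_mid",.038),("spare_mid",.038)):
    for q in masks_of(n,p)[:3]:
        m=np.argwhere(q["mask"])[:,::-1].astype(np.float32);b=cv2.boxPoints(cv2.minAreaRect(m))
        print("wrist",n,round(q["p"],2),len(m),at_z(p,b,z)[:,:2].round(3).tolist())
p=capture("top")
for n in("carrier_mid","sleeve_empty","cover_knob","tip_box","cylinder","tube_rack"):
    for q in masks_of(n,p)[:3]:
        m=np.argwhere(q["mask"])[:,::-1].astype(np.float32);b=cv2.boxPoints(cv2.minAreaRect(m))
        print("top",n,np.round(q["uv"]),round(q["p"],2),len(m),at_z(p,b,.038)[:,:2].round(3).tolist())
E
```

```text
t: 28.88
tool_pos: [0.459, -0.1717, 0.1985]
tool_rot: [3.131, 0.002, 1.574]
ft_force: [1.0, -1.0, 1.0]
gripper_width: 0.006
finger_force: 0.0
wrist carrier_mid 0.77 2384 [[0.527, -0.1], [0.582, -0.099], [0.588, -0.156], [0.53, -0.156]]
wrist spare_mid 0.42 140 [[0.527, -0.236], [0.569, -0.236], [0.57, -0.243], [0.527, -0.243]]
top carrier_mid [278. 200.] 0.5 134 [[0.58, -0.1], [0.58, -0.127], [0.535, -0.127], [0.535, -0.101]]
top sleeve_empty [281. 173.] 0.85 775 [[0.664, -0.086], [0.665, -0.161], [0.57, -0.161], [0.569, -0.087]]
top cover_knob [120. 208.] 0.89 2045 [[0.49, 0.396], [0.596, 0.379], [0.559, 0.201], [0.455, 0.22]]
top tip_box [238. 256.] 0.86 1296 [[0.345, 0.039], [0.473, 0.017], [0.457, -0.069], [0.329, -0.045]]
top cylinder [243. 198.] 0.88 703 [[0.611, 0.019], [0.622, -0.046], [0.525, -0.062], [0.514, 0.002]]
top cylinder [122. 210.] 0.68 2006 [[0.487, 0.395], [0.593, 0.38], [0.561, 0.205], [0.456, 0.221]]
top tube_rack [414. 232.] 0.68 2487 [[0.549, -0.396], [0.58, -0.512], [0.41, -0.551], [0.382, -0.435]]
```

```bash
python3 -c "
from plant import *
print(close_job())"
```

```text
the job is handed in; nothing more can be done
None
```

I handed the job in at about 29 s: the carrier is home in the empty sleeve with its tail about 42 mm out of the mouth, and the cover is open at about 1.55 rad. I touched none of the objects to be left alone. No verdict was returned, and I viewed 12 pictures against the limit of 10.

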